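# Jack up the saw arm and hold it

## Robot

A 6-joint arm with a two-finger parallel gripper is mounted at the origin on the work surface. World frame = base frame: x ahead of the robot, y to its left, z up, the work surface at z = 0. Lengths are in m, angles in rad, forces in N, time in s.
With the tool pointing down it reaches from about 0.35 to 0.775 m from the base axis. Payload 7.3 kg.
Tool frame: the origin (TCP) lies at the centre of the arm's flange, where the gripper is bolted on; the fingertips stand 178 mm ahead of it and the grasp point (between the pads) lies 159 mm ahead of it (tip_extent is the distance from the TCP to the fingertips, in m); z points along the fingers, y is the line along which they close (so a half turn about z gives the same grasp; the last joint's range is limited). The gripper opens to 92 mm and grips with 3 to 60 N. Pads are 19 mm wide; open, the fingers measure 130 mm over their backs; the gripper's body (75 mm by 190 mm) begins 47 mm behind the grasp point.
Start: joints at [-0.146, 0.342, 1.524, -0, 1.275, -0.146], TCP at [0.525, 0, 0.405] pointing down, gripper open.
Joint ranges: [-2.53, 2.53], [-0.77, 2.02], [0.04, 2.7], [-1, 4.14], [0.28, 2.66], [-3.11, 3.11]. Speed limits (rad/s): [2.57, 2.57, 3.14, 3.14, 3.14, 3.14].

## Interface

Orientations are given as [roll, pitch, yaw] about the fixed x, y, z axes, in that order (R = Rz(yaw) Ry(pitch) Rx(roll)).
In Python, from cell import * gives the robot as it stands.
- The arm moves only by the tool arm_command, never from a script. Its arguments are lists of equal length, an entry for each row: "xyz": the shift along the world's x, y, z in mm, a list of three; "spin": the turn about the world's z in degrees. In form: {"xyz": [[tx, ty, tz], ...], "spin": [spin, ...]}. A call has 1 to 20 rows; each row shifts and turns the commanded pose from where the row before left it; what a row does not reach is not made up. A row lasts 1/10 s, in which the tool goes at most 50 mm and 8.59 degrees, less where a joint would pass 70% of its speed; a pose out of reach is approached as far as the arm can. A call with a gripper value outside its range is refused whole. "jaw" is the opening, from -1 (shut) to 1 (fully open), set as the call begins (left out, the last holds). The fingers move at their own pace and stop on an object; "squeeze" is the grip in N (left out, the last holds). Time passes only in rows, so rows that do not move let the fingers close. It gives the time, the measured TCP pose, the force, the opening and the grip force at its end, in the units of the state.
- observe(): the state, without advancing time (a new reading comes with each control period).
- read_camera(name): name is "scene" or "side" or "wrist"; returns a dict with "img" (420x560x3 uint8, red, green, blue), "depth" (420x560 float32, m along the optical axis (not along the pixel's ray), 0 where there is no reading), "fx", "fy", "cx", "cy" (pixels), "dist_coeffs" ([k1, k2, p1, p2, k3] as OpenCV has them; the pictures are not rectified), "world_from_camera" (4x4, takes a point from camera to world coordinates). Camera axes: x right, y up, looking along -z (the intrinsics and any distortion apply to the point x, -y, -z); pixel columns grow to the right and rows downward; lengths in m; the calibration is good to about 2 mm. A picture is of the moment at which its call begins.
- hand_in(): hands the job in; it is judged then, once.
The state is a dict: "time": time; "qpos": joint angles; "qvel": joint speeds; "joint_efforts": joint torques, N m; "tool_pos": TCP position; "tool_rot": TCP orientation; "contact_force": force on the tool from outside, world axes, zero at the start; "torque": the same for the moment, N m; "opening": finger opening in m; "grip_force": force on a finger pad.
Only numpy, scipy, OpenCV 4.12 (cv2) and the standard library are available. Lean on these libraries where they do the work, as an engineer would, in place of code of your own. Each camera call takes 0.05 s, during which the arm holds its last target. There are 200 camera calls.

## Task

Set the small lever jack on the bench with its saddle centred beneath the lift pad near the free end of the saw's arm, then give it one trial stroke: press the handle plate all the way down, so the jack raises the arm, and let it come all the way back up. Then press the handle all the way down again and finish while still holding it down there, with the arm raised on the jack alone. Do not push or lift the saw with the robot, keep the jack upright and leave the other things on the bench where they are.

Things in the scene. Friction and masses are not known exactly. Their poses are not given: they have to be found in the camera images.
- saw: Grey bench power hacksaw, fixed; origin on the bench straight under the lift pad. Arm along own y: beam 36 mm wide, z 135 to 165 mm, free end at y=+30 mm, hinge at y=-340 mm, z=150 mm. Base plate 130 mm wide, 20 thick, y -80 to -410; blade frame down to z=50, y -96 to -284; pipe sticks out to x=-120 at y=-190. Bench is free for y above -75: slide the jack in from own -x, across the arm.
- lift_pad (a point): Centre of the underside of the lift pad, a plain steel disc 32 mm across hanging 25 mm below the arm, 110 mm above the bench while the arm is down. Marked from above by a round steel boss, 24 mm across, 13 mm high, on top of the arm straight over it (square block and motor further back are not lift points).
- saw_arm (a joint): Hinge of the saw arm, rad: 0 = down on its stop, growing as the free end rises (340 mm from hinge to pad: 0.07 is about 24 mm at the pad). It sinks back by its weight, which varies, about 6 to 13 N at the pad.
- jack: Loose lever jack, 0.9 kg. Origin: its underside below the carrying lug; own x points from handle to saddle, z up. Base plate 250 x 56 x 10 mm (x -150 to +100). Saddle column 44 mm across at x=+75. Handle pivot at x=-40, z=50 mm between two cheeks. No catch: handle springs up and saddle sinks when released. Pressing on the handle plate does not tip it.
- jack_lug (a point): Centre of the top of the jack's carrying lug, an upright steel block at the jack's origin, 44 mm along own x, 24 mm across own y (grip here across y, from above), top 87 mm above the jack's underside. The handle rises to 127 mm, but only further back than own x=-100 mm does it exceed 100 mm; the column stands 31 mm in front.
- saddle (a point): Centre of the top face of the saddle, a flat steel disc 44 mm across at jack own x=+75 mm; 95 mm above the jack's underside when the handle is up (15 mm below the pad), 135 mm when it is fully down.
- press_plate (a point): Centre of the top face of the black rubber plate at the handle's end, 42 x 44 mm, 106 mm from the pivot. Handle up: 115 mm above the bench at jack own x=-124 mm, sloping up to -x by 0.6 rad; fully down: 45 mm high at own x=-146 mm, sloping down by 0.1 rad. It moves in an arc about the pivot (jack own x=-40, z=50 mm).
- jack_handle (a joint): Jack handle, rad: 0 = up (rest), 0.7 = fully down on its stop. The saddle rises 57 mm per rad and meets the pad at about 0.26. Pressing at the plate takes about 3 N at first and 8 to 13 N at the bottom under load.
- file: Bystander, leave alone: flat file with a wooden handle, 250 mm long. Origin: centre of its underside.
- hex_key: Bystander, leave alone: steel hex key, 90 mm. Origin: centre of its underside.
- v_block: Bystander, leave alone: steel V-block, 50 mm cube-like. Origin: centre of its underside.
- pipe_ring: Bystander, leave alone: copper pipe offcut, 28 mm across, 35 mm high, upright. Origin: centre of its underside.
- tin: Bystander, leave alone: metal tin, 70 mm across, 80 mm high. Origin: centre of its underside.
- oiler: Bystander, leave alone: white oil bottle, 54 mm across, 140 mm high, upright. Origin: centre of its underside.
- wrench: Bystander, leave alone: open-ended wrench. Origin: centre of its underside.

How it is judged:
On the way, in this order (a step that is already met when the one before it is completed fails the run):
1. the jack stands on the bench with its saddle centred under the lift pad, handle up, arm down (horizontal distance between saddle and lift_pad below 0.012 m and height (world z) of jack below 0.006 m and angle between jack's own z axis and vertical below 0.06 rad and value of joint jack_handle below 0.12 rad and value of joint saw_arm below 0.008 rad), for 0.2 s.
2. trial stroke: handle all the way down, arm raised on the jack (horizontal distance between saddle and lift_pad below 0.015 m and height (world z) of jack below 0.006 m and angle between jack's own z axis and vertical below 0.06 rad and value of joint jack_handle above 0.6 rad and value of joint saw_arm above 0.045 rad and contact force between jack and saw above 2 N), for 0.1 s.
3. handle let all the way back up, arm down again (horizontal distance between saddle and lift_pad below 0.015 m and height (world z) of jack below 0.006 m and angle between jack's own z axis and vertical below 0.06 rad and value of joint jack_handle below 0.12 rad and value of joint saw_arm below 0.008 rad), for 0.1 s.
At the end, for the whole second after the job is handed in: Fingers press the handle down (over 0.6 rad, over 2 N); the jack stands upright with its saddle within 15 mm of the pad centre (12 mm when set); the saw arm is raised on it (over 0.045 rad, over 2 N), the robot not touching the saw (all of step 2 and contact force between the fingers and jack above 2 N and contact force between each of the fingers, the arm and saw below 0.5 N and linear speed of jack below 0.02 m/s); the arm keeps its last pose, push and grip.
It fails at once if the robot pushes on the saw (contact force between any of the fingers, the arm and saw above 5 N).
It fails at once if the jack is tipped over (angle between jack's own z axis and vertical above 0.6 rad).
It fails at once if another thing on the bench is shoved or knocked over (distance of any of file, hex_key, v_block, pipe_ring, tin, oiler, wrench from where it was at the start of the episode above 0.03 m).
It also fails if it takes over 67 s, if anything falls off the work surface, if the arm or the gripper's body presses on something with over 40 N, if the wrist force passes 120 N, or if a joint passes its speed limit or range.

## Working session

There is one attempt and no reset: what is moved stays moved. The work goes in short steps, Python scripts to look and compute and a tool call to move; the robot and the scene stay as the last step left them, time stands still between calls to the robot, and variables do not carry over. Pictures are saved under pics/ and viewed, at most 10 in all, crops included, and the job is handed in when it is done.

Besides the shell and the picture viewer there is one more tool, called after "Emit:" by a JSON object that holds its "fn" and its "kwargs", one argument or row to a line. arm_command: Moves the arm, as the interface text tells. Its arguments: {"type":"object","properties":{"xyz":{"type":"array","items":{"type":"array","items":{"type":"number"}}},"spin":{"type":"array","items":{"type":"number"}},"jaw":{"type":"number"},"squeeze":{"type":"number"}},"required":["xyz","spin"]}

```bash
mkdir -p pics; cat > h.py <<'E'
from cell import *
import numpy as np, cv2
def pts(c):
    "world point per pixel from depth"
    h,w=c["depth"].shape
    u,v=np.meshgrid(np.arange(w),np.arange(h))
    K=np.array([[c["fx"],0,c["cx"]],[0,c["fy"],c["cy"]],[0,0,1.]])
    n=cv2.undistortPoints(np.stack([u,v],-1).reshape(-1,1,2).astype(np.float64),K,np.array(c["dist_coeffs"],float)).reshape(h,w,2)
    d=c["depth"]
    P=np.stack([n[...,0]*d,-n[...,1]*d,-d,np.ones_like(d)],-1)@np.array(c["world_from_camera"]).T
    P=P[...,:3]; P[d<=0]=np.nan
    return P
def snap(name,f=None):
    c=read_camera(name)
    if f: cv2.imwrite(f"pics/{f}.png",c["img"][...,::-1])
    return c
E
python3 - <<'E'
from h import *
import pickle
for n in ("scene","side","wrist"):
    c=snap(n,n+"0"); c["P"]=pts(c); pickle.dump(c,open(n+"0.pkl","wb"))
    print(n,np.round(np.array(c["world_from_camera"])[:3,3],3),(c["depth"]>0).mean())
a=cv2.imread("pics/scene0.png")
E
```

```text
scene [ 1.073 -0.653  1.096] 0.9948469387755102
side [-0.023 -0.595  0.838] 0.9961819727891157
wrist [0.525 0.076 0.383] 0.9959183673469387
```

View pics/scene0.png

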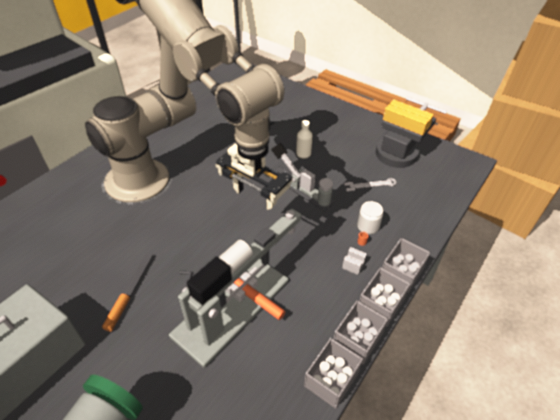

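View pics/side0.png

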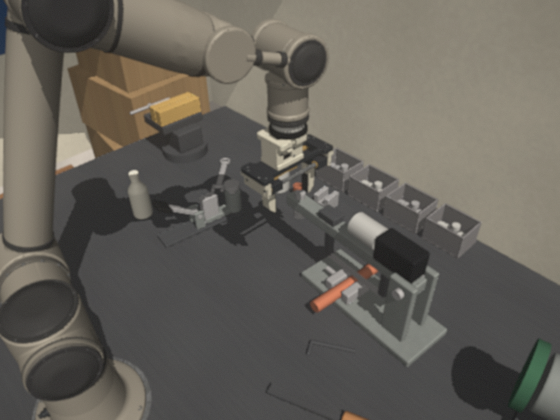

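```bash
python3 - <<'E'
from h import *
import pickle
# top-down map, 1.5 mm/px : left colour, right height
x0,x1,y0,y1,s=.2,.9,-.5,.4,.0015
W,H=int((y1-y0)/s),int((x1-x0)/s)
img=np.zeros((H,W,3),np.uint8); Z=np.full((H,W),-1.)
for n in ("scene","side","wrist"):
    c=pickle.load(open(n+"0.pkl","rb")); P=c["P"].reshape(-1,3); I=c["img"].reshape(-1,3)
    m=np.isfinite(P).all(1)&(P[:,2]<.2)&(P[:,0]>x0)&(P[:,0]<x1-.002)&(P[:,1]>y0+.002)&(P[:,1]<y1)
    P,I=P[m],I[m]; o=np.argsort(P[:,2]); P,I=P[o],I[o]
    r=((x1-P[:,0])/s).astype(int); q=((y1-P[:,1])/s).astype(int)
    for a,b,z,k in zip(r,q,P[:,2],I):
        if z>Z[a,b]: Z[a,b]=z; img[a,b]=k
np.save("Z.npy",Z)
hm=cv2.applyColorMap(np.clip(Z/.18*255,0,255).astype(np.uint8),cv2.COLORMAP_JET); hm[Z<-.5]=0
for i in range(1,9):
    cv2.line(hm,(0,int((x1-.1*i)/s)),(W,int((x1-.1*i)/s)),(255,255,255),1)
    cv2.line(hm,(int((y1-.4+.1*i)/s),0),(int((y1-.4+.1*i)/s),H),(255,255,255),1)
cv2.imwrite("pics/hm.png",hm)
E
```

```text
Traceback (most recent call last):
IndexError: index 466 is out of bounds for axis 0 with size 466
```

View pics/wrist0.png

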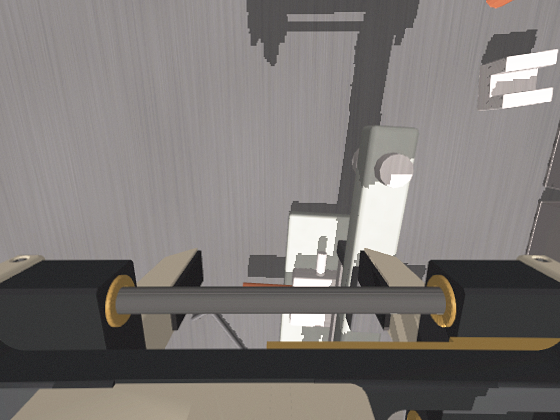

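```bash
python3 - <<'E'
from h import *
import pickle
x0,x1,y0,y1,s=.2,.95,-.5,.4,.0015
W,H=int((y1-y0)/s)+2,int((x1-x0)/s)+2
Z=np.full((H,W),-1.); 
for n in ("scene","side","wrist"):
    c=pickle.load(open(n+"0.pkl","rb")); P=c["P"].reshape(-1,3)
    P=P[np.isfinite(P).all(1)&(P[:,2]<.2)&(P[:,0]>x0)&(P[:,0]<x1)&(P[:,1]>y0)&(P[:,1]<y1)]
    np.maximum.at(Z,(((x1-P[:,0])/s).astype(int),((y1-P[:,1])/s).astype(int)),P[:,2])
hm=cv2.applyColorMap(np.clip(Z/.18*255,0,255).astype(np.uint8),cv2.COLORMAP_JET); hm[Z<-.5]=0
for k in np.arange(-.4,.95,.1):
    if k>x0: cv2.line(hm,(0,int((x1-k)/s)),(W,int((x1-k)/s)),(255,255,255),1); cv2.putText(hm,f"x{k:.1f}",(2,int((x1-k)/s)),0,.4,(255,255,255))
    if k<y1: cv2.line(hm,(int((y1-k)/s),0),(int((y1-k)/s),H),(255,255,255),1); cv2.putText(hm,f"y{k:.1f}",(int((y1-k)/s),10),0,.4,(255,255,255))
cv2.imwrite("pics/hm.png",hm)
c=pickle.load(open("wrist0.pkl","rb")); P=c["P"]
print("wrist boss nbhd",np.round(P[170,397],4),np.round(P[200,385],4))
z=P[...,2]; m=(z>.172)&(z<.185); lab=cv2.connectedComponentsWithStats(m[:260].astype(np.uint8))
for i in range(1,lab[0]):
    if lab[2][i,4]>100: print(lab[2][i],lab[3][i],np.round(P[:260][lab[1]==i].mean(0),4))
E
```

```text
wrist boss nbhd [0.6055 0.049  0.1775] [0.6045 0.0244 0.1636]
[377 153  36  35 945] [394.91957672 170.34814815] [0.6044 0.0486 0.1767]
```

View pics/hm.png

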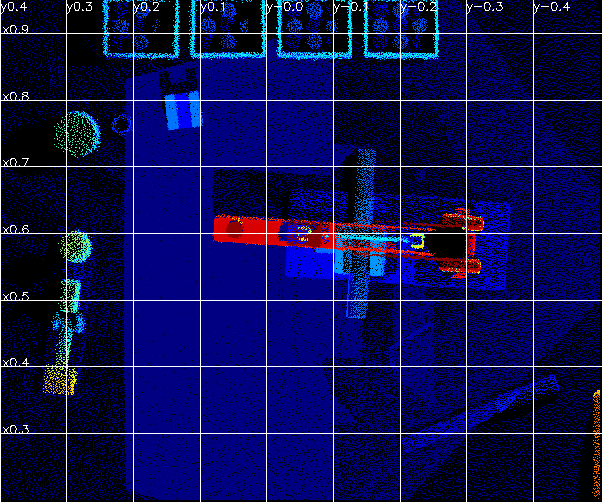

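Emit:
{"fn": "arm_command", "kwargs": {
  "xyz": [
    [-5, 45, 0],
    [-5, 45, 0],
    [-5, 45, 0],
    [-5, 45, 0],
    [-5, 40, 0],
    [0, 0, 0],
    [0, 0, 0]
  ],
  "spin": [0, 0, 0, 0, 0, 0, 0],
  "jaw": 1
}}

```text
time: 0.85
tool_pos: [0.4997, 0.2207, 0.4043]
tool_rot: [-3.141, 0.001, 1.573]
contact_force: [-0.4, 0.2, 0.7]
opening: 0.0916
grip_force: 0.0
```

```bash
cat > jm.py <<'E'
from h import *
def comps(P,zlo,zhi,reg,amin=60):
    z=P[...,2]; m=(z>zlo)&(z<zhi)&(P[...,0]>reg[0])&(P[...,0]<reg[1])&(P[...,1]>reg[2])&(P[...,1]<reg[3])
    n,L,S,_=cv2.connectedComponentsWithStats(m.astype(np.uint8))
    for i in range(1,n):
        if S[i,4]>=amin:
            Q=P[L==i]; r=cv2.minAreaRect((Q[:,:2]*1000).astype(np.float32))
            print(S[i].tolist(),"mean",np.round(Q.mean(0)*1000,1),"rect",np.round(r[0],1),np.round(r[1],1),round(r[2],1))
E
python3 - <<'E'
from jm import *
c=snap("wrist","wrist1"); P=pts(c); print(observe()["tool_pos"])
for lo,hi in((.09,.1),(.08,.0905)): print(lo); comps(P,lo,hi,(.35,.66,.2,.4))
c=snap("scene"); P=pts(c); print("scene")
for lo,hi in((.09,.1),(.08,.0905)): print(lo); comps(P,lo,hi,(.35,.66,.2,.4),30)
E
```

```text
[0.49995245 0.21984719 0.40439587]
0.09
[171, 106, 23, 21, 358] mean [408.4 307.9  94.9] rect [408.8 307.7] [16.6 17.4] 83.7
[342, 115, 46, 48, 1722] mean [579.3 287.7  93.8] rect [579.4 287.1] [42.9 43. ] 25.6
0.08
[188, 108, 25, 21, 363] mean [422.5 306.1  85.5] rect [422.6 306.2] [16.7 20.6] 84.1
[264, 115, 47, 30, 1146] mean [505.3 296.2  85.8] rect [505.4 296. ] [23.8 43.9] 83.2
scene
0.09
[281, 155, 8, 7, 30] mean [408.3 307.7  94.5] rect [410.7 307.7] [17.3 26.3] 81.3
[319, 178, 14, 11, 114] mean [581.7 286.5  94. ] rect [580.4 287.8] [43.6 42.8] 84.8
0.08
[283, 159, 10, 9, 31] mean [424.7 302.9  84.6] rect [425.2 305.7] [19.7 39.8] 75.0
[301, 169, 14, 10, 81] mean [507.6 295.   85.2] rect [507.7 296.5] [25.5 47.3] 83.6
```

View pics/wrist1.png

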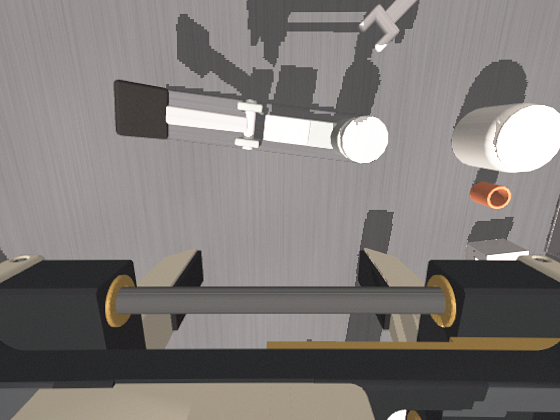

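Emit:
{"fn": "arm_command", "kwargs": {
  "xyz": [
    [0.5, 8, 0],
    [0.5, 8, 0],
    [0.5, 8, 0],
    [0.5, 8, 0],
    [0.5, 8, 0],
    [0.5, 8, 0],
    [0.5, 8, 0],
    [0.5, 8, 0],
    [0.5, 8, 0],
    [0.5, 4, 0],
    [0, 0, 0],
    [0, 0, 0]
  ],
  "spin": [8.3, 8.3, 8.3, 8.3, 8.3, 8.3, 8.3, 8.3, 8.3, 8.4, 0, 0]
}}

```text
time: 2.15
tool_pos: [0.5054, 0.2949, 0.4047]
tool_rot: [-3.141, -0.0, 3.016]
contact_force: [0.6, -0.4, 0.7]
opening: 0.0917
grip_force: 0.0
```

```bash
python3 - <<'E'
from jm import *
import pickle
print(observe()["tool_pos"],observe()["tool_rot"])
for n in("scene0","side0"):
    P=pickle.load(open(n+".pkl","rb"))["P"]; print(n); comps(P,.105,.15,(.2,.9,.25,.8),20)
c=pickle.load(open("wrist0.pkl","rb"));P=c["P"];z=P[...,2]
m=(z>.155)&(z<.17)&(P[...,1]>-.02)&(P[...,0]<.66)
Q=P[m]; 
for lo in(-.01,.01,.03,.05,.065): 
    k=Q[(Q[:,1]>lo)&(Q[:,1]<lo+.01)]; print(lo,k[:,0].min(),k[:,0].max())
print(Q[:,1].max())
E
```

```text
[0.50543319 0.29491416 0.40467831] [-3.14135305e+00 -1.29778718e-04  3.01573687e+00]
scene0
[381, 114, 56, 27, 594] mean [674.8 656.6 127.1] rect [690.6 671.6] [195.2 105.2] 38.8
[301, 120, 8, 14, 83] mean [387.9 453.9 125.6] rect [386.6 457.4] [27.5 26.5] 79.0
[271, 143, 15, 14, 128] mean [380.3 308.8 115.4] rect [381.2 310.5] [46.8 36.6] 83.8
side0
[143, 105, 59, 28, 736] mean [640.7 662.8 126.6] rect [659.6 702.7] [131.9 159.8] 86.8
[129, 171, 13, 16, 141] mean [381.1 451.2 124.4] rect [383.4 454.2] [28.  27.3] 57.4
[151, 200, 21, 13, 161] mean [373.6 305.1 116.4] rect [376.5 309.2] [48.1 35. ] 83.6
-0.01 0.5834307134555514 0.6187264383803291
0.01 0.5849586376704214 0.620057225107785
0.03 0.5859677618350733 0.6211371576670609
0.05 0.5872555502093043 0.6229733122698177
0.065 0.5881916818631432 0.6234655546941873
0.07902226781223584
```

Emit:
{"fn": "arm_command", "kwargs": {
  "xyz": [
    [0, 1, -35],
    [0, 0, -35],
    [0, 0, -35],
    [0, 0, -35],
    [0, 0, -25],
    [0, 0, -10],
    [0, 0, 0],
    [0, 0, 0]
  ],
  "spin": [0.4, 0, 0, 0, 0, 0, 0, 0]
}}

```text
time: 2.95
tool_pos: [0.5056, 0.2969, 0.231]
tool_rot: [3.141, 0.002, 3.027]
contact_force: [0.3, 0.3, 0.9]
opening: 0.0917
grip_force: 0.0
```

Emit:
{"fn": "arm_command", "kwargs": {
  "xyz": [
    [0, 0, 0],
    [0, 0, 0],
    [0, 0, 0],
    [0, 0, 0],
    [0, 0, 0],
    [0, 0, 0],
    [0, 0, 0],
    [0, 0, 0],
    [0, 0, 0],
    [0, 0, 0]
  ],
  "spin": [0, 0, 0, 0, 0, 0, 0, 0, 0, 0],
  "jaw": -1,
  "squeeze": 40
}}

```text
time: 3.95
tool_pos: [0.505, 0.2969, 0.2297]
tool_rot: [-3.142, -0.0, 3.028]
contact_force: [-0.2, -1.1, -0.3]
opening: 0.0238
grip_force: 40.0
```

Emit:
{"fn": "arm_command", "kwargs": {
  "xyz": [
    [0, 0, 4],
    [0, 0, 4],
    [-10, -5, 0],
    [-15, -15, 0],
    [-15, -20, 0],
    [-15, -25, 0],
    [0, -28, 0],
    [0, -30, 0],
    [0, -30, 0],
    [0, -30, 0],
    [0, -25, 0],
    [0, -20, 0],
    [0, -11, 0],
    [0, -4, 0],
    [0, 0, 0],
    [0, 0, 0],
    [0, 0, 0]
  ],
  "spin": [0, 0, 0, 0, 0, 0, 0, 0.7, 0.7, 0.7, 0.7, 0, 0, 0, 0, 0, 0]
}}

```text
time: 5.65
tool_pos: [0.45, 0.0548, 0.2377]
tool_rot: [3.141, -0.0, 3.078]
contact_force: [0.2, -0.1, -8.7]
opening: 0.0239
grip_force: 40.0
```

```bash
cat > look.py <<'E'
from jm import *
import sys
o=observe(); print(np.round(o["tool_pos"],4),np.round(o["tool_rot"],3),np.round(o["contact_force"],1))
for n in("scene","side"):
    c=snap(n,(n+sys.argv[1]) if len(sys.argv)>1 else None); P=pts(c); print(n)
    for k,(lo,hi,reg) in dict(saddle=(.088,.115,(.47,.68,0,.1)),plate=(.105,.14,(.3,.46,0,.1)),boss=(.172,.2,(.57,.65,.02,.08))).items(): print(k); comps(P,lo,hi,reg,15)
E
python3 look.py 2
```

```text
[0.45   0.0548 0.2377] [ 3.141 -0.     3.078] [ 0.2 -0.1 -8.7]
scene
saddle
[250, 209, 6, 6, 15] mean [471.9  51.6  92.5] rect [472.7  53. ] [26.   5.3] 89.6
[260, 213, 15, 14, 166] mean [528.8  47.3 101. ] rect [526.8  49.5] [43.6 42.4] 2.7
plate
[208, 175, 19, 17, 204] mean [329.1  61.3 120. ] rect [333.2  63.6] [46.6 50. ] 86.3
boss
[286, 210, 9, 8, 53] mean [607.7  48.3 176.6] rect [606.5  49.2] [22.  25.4] 51.4
side
saddle
[293, 214, 12, 5, 22] mean [596.   40.1 112.1] rect [594.9  42.6] [13.2 27.9] 28.1
[270, 226, 14, 10, 91] mean [533.4  49.9 101.7] rect [532.   49.3] [33.4 30.9] 47.9
plate
[224, 232, 15, 10, 43] mean [417.5  74.5 134.9] rect [418.2  74.2] [10.1 46.1] 15.1
[235, 234, 8, 5, 23] mean [437.   68.3 130. ] rect [434.5  67.2] [24.8 11.1] 35.6
[238, 244, 14, 10, 41] mean [413.5  22.3 134.7] rect [414.6  20.9] [10.9 39.7] 19.2
[188, 259, 26, 16, 281] mean [321.7  56.  122.2] rect [327.4  59.6] [46.7 47. ] 88.2
boss
[295, 190, 10, 7, 62] mean [603.5  46.1 176.2] rect [604.2  46.5] [19.6 21.4] 50.3
```

View pics/side2.png

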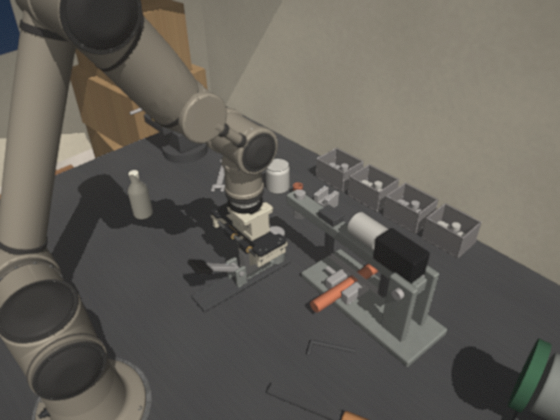

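Emit:
{"fn": "arm_command", "kwargs": {
  "xyz": [
    [5, 0, -2],
    [12, 0, -1],
    [18, 0, 0],
    [18, -1, 0],
    [14, 0, 0],
    [8, 0, 0],
    [4, 0, 0],
    [0.5, 0, 0],
    [0, 0, 0],
    [0, 0, 0],
    [0, 0, 0]
  ],
  "spin": [0, 0, 0, 0, 0, 0, 0, 0, 0, 0, 0]
}}

```text
time: 6.85
tool_pos: [0.5291, 0.0531, 0.2348]
tool_rot: [3.141, -0.0, 3.077]
contact_force: [0.4, -0.2, -9.6]
opening: 0.0237
grip_force: 40.0
```

```bash
python3 look.py 3
```

```text
[0.5291 0.0531 0.2348] [ 3.141 -0.     3.077] [ 0.4 -0.2 -9.6]
scene
saddle
[283, 229, 14, 11, 81] mean [617.3  40.5  98.3] rect [617.8  45.4] [43.7 22. ] 73.3
plate
[228, 186, 18, 18, 197] mean [407.1  59.3 119. ] rect [408.9  60.2] [45.5 45.3] 82.7
boss
[286, 210, 9, 8, 54] mean [607.8  47.2 177. ] rect [607.5  48.7] [22.9 22.7] 23.8
side
saddle
[265, 233, 18, 11, 62] mean [514.7  41.3  92.3] rect [514.5  43.8] [14.4 47.1] 8.1
plate
[217, 243, 25, 15, 245] mean [398.8  55.4 120. ] rect [404.8  59.1] [45.6 45. ] 85.9
boss
[297, 190, 8, 7, 34] mean [607.9  44.6 176.2] rect [609.1  44.6] [26.2 13.3] 65.4
```

Emit:
{"fn": "arm_command", "kwargs": {
  "xyz": [
    [0.5, 0.5, -2],
    [0, 0, -2],
    [0, 0, -1],
    [0, 0, -0.5],
    [0, 0, 0],
    [0, 0, 0],
    [0, 0, 0]
  ],
  "spin": [0, 0, 0, 0, 0, 0, 0]
}}

```text
time: 7.65
tool_pos: [0.5299, 0.0535, 0.2297]
tool_rot: [3.142, -0.0, 3.077]
contact_force: [-5.3, -0.1, 2.1]
opening: 0.0238
grip_force: 40.0
```

Emit:
{"fn": "arm_command", "kwargs": {
  "xyz": [
    [0, 0, 0],
    [0, 0, 0],
    [0, 0, 0],
    [0, 0, 0],
    [0, 0, 0],
    [0, 0, 0],
    [0, 0, 0],
    [0, 0, 0]
  ],
  "spin": [0, 0, 0, 0, 0, 0, 0, 0],
  "jaw": 1
}}

```text
time: 8.45
tool_pos: [0.53, 0.0535, 0.2292]
tool_rot: [3.142, 0.0, 3.077]
contact_force: [0.2, -0.2, 0.1]
opening: 0.0835
grip_force: 0.0
```

Emit:
{"fn": "arm_command", "kwargs": {
  "xyz": [
    [0, 0, 10],
    [0, 0, 20],
    [0, 0, 30],
    [0, 0, 35],
    [-10, 0, 35],
    [-25, 0, 10],
    [-35, 1, 0],
    [-35, 2, 0],
    [-20, 2, 0],
    [-5, 1.5, 0],
    [0, 0, 0],
    [0, 0, 0]
  ],
  "spin": [0, 0, 0, 0, 0, 0, 0, 0, 0, 0, 0, 0],
  "jaw": -1
}}

```text
time: 9.65
tool_pos: [0.401, 0.06, 0.3697]
tool_rot: [3.142, 0.002, 3.077]
contact_force: [-1.1, -0.6, 0.3]
opening: 0.0011
grip_force: 0.0
```

```bash
sed -i 's/boss=/lug=(.078,.0895,(.48,.57,0,.1)),boss=/' look.py; python3 look.py 4
```

```text
[0.401  0.06   0.3697] [3.142e+00 2.000e-03 3.077e+00] [-1.1 -0.6  0.3]
scene
saddle
[283, 230, 14, 10, 83] mean [616.1  42.6  95. ] rect [615.4  46.5] [40.6 25.5] 87.4
plate
[228, 187, 18, 16, 164] mean [404.7  60.4 115.5] rect [405.5  62.7] [46.4 37.7] 85.2
lug
[261, 217, 15, 11, 81] mean [528.3  51.8  85.6] rect [528.5  53.1] [25.1 38.9] 86.7
boss
[286, 210, 9, 8, 56] mean [607.8  47.5 176.7] rect [606.9  49.5] [22.3 24.4] 41.0
side
saddle
[291, 214, 18, 15, 162] mean [598.7  42.3  95.5] rect [599.7  45.1] [36.  42.8] 22.0
plate
[218, 245, 24, 14, 217] mean [397.3  56.7 116.5] rect [401.   59.3] [44.4 36.2] 87.5
lug
[266, 230, 20, 15, 160] mean [528.   50.   84.5] rect [530.1  52.1] [26.3 46.6] 87.6
boss
[295, 190, 10, 8, 63] mean [603.5  45.6 176.3] rect [603.9  46.1] [22.6 21. ] 46.0
```

View pics/scene4.png

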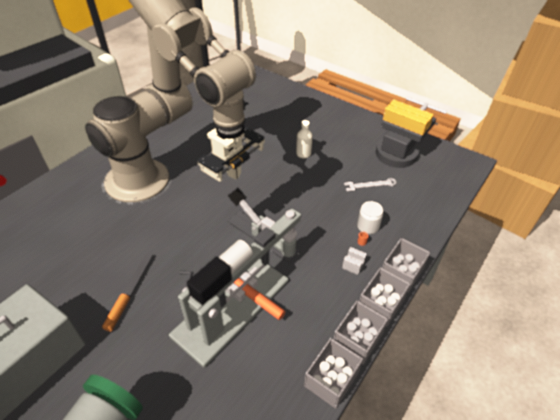

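Emit:
{"fn": "arm_command", "kwargs": {
  "xyz": [
    [3, 1, -25],
    [2, 0, -25],
    [0, 0, -17],
    [0, 0, 0],
    [-3, 0, -5],
    [-3, 0.2, -5],
    [-3, 0.3, -5],
    [-3, 0.3, -5],
    [-2.5, 0.2, -5],
    [-2, 0, -5],
    [-2, 0, -5],
    [-1, 0, -5],
    [-1, 0, -5],
    [-1, 0, -5],
    [-0.5, 0, -5],
    [0, 0, -5],
    [0, 0, 0],
    [0, 0, 0]
  ],
  "spin": [0, 0, 0, 0, 0, 0, 0, 0, 0, 0, 0, 0, 0, 0, 0, 0, 0, 0]
}}

```text
time: 11.55
tool_pos: [0.382, 0.0623, 0.2418]
tool_rot: [3.141, -0.003, 3.077]
contact_force: [-1.9, 2.2, 6.7]
opening: 0.0003
grip_force: 3.4
```

```bash
sed -i 's/(.105,.14,(.3/(.035,.14,(.3/;s/saddle=(.088,.115/saddle=(.088,.148/' look.py; python3 look.py 5
```

```text
[0.382  0.0623 0.2418] [ 3.141e+00 -3.000e-03  3.077e+00] [-1.9  2.2  6.7]
scene
saddle
[284, 222, 13, 16, 104] mean [618.4  41.5 119.3] rect [617.1  42.1] [38.9 21.6] 55.1
plate
[225, 191, 28, 30, 306] mean [406.5  56.3  71.6] rect [412.6  54.6] [73.6 74.8] 50.6
lug
[261, 217, 12, 9, 62] mean [523.5  53.   85.3] rect [523.6  53.7] [25.3 30.4] 85.2
boss
[278, 204, 23, 19, 225] mean [610.4  45.4 182.6] rect [608.4  49. ] [59.8 36.8] 86.9
side
saddle
[291, 203, 17, 22, 219] mean [594.   40.5 119.9] rect [595.1  44.1] [27.9 44.1] 17.9
plate
[208, 255, 21, 28, 206] mean [367.3  55.6  75.2] rect [360.5  49.2] [71.3 35.2] 50.8
lug
[266, 230, 20, 15, 161] mean [527.8  49.8  84.9] rect [528.7  52.1] [26.4 46.4] 86.7
boss
[287, 184, 26, 19, 264] mean [599.5  44.4 182.2] rect [603.9  47.5] [56.5 37.4] 86.8
```

View pics/side5.png

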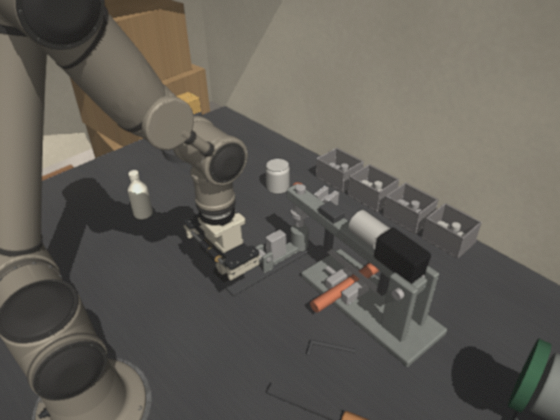

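Emit:
{"fn": "arm_command", "kwargs": {
  "xyz": [
    [1, 0, -4],
    [0.5, 0, -4],
    [0, 0, -4],
    [0, 0, -4],
    [0, 0, -2],
    [0, 0, 0],
    [0, 0, 0]
  ],
  "spin": [0, 0, 0, 0, 0, 0, 0]
}}

```text
time: 12.35
tool_pos: [0.3827, 0.0622, 0.2238]
tool_rot: [3.141, -0.006, 3.077]
contact_force: [-5.4, -0.4, 10.9]
opening: 0.0004
grip_force: 5.4
```

Emit:
{"fn": "arm_command", "kwargs": {
  "xyz": [
    [-0.5, 0, -1.5],
    [-0.5, 0, -1.5],
    [0, 0, 0],
    [0, 0, 0],
    [0, 0, 0]
  ],
  "spin": [0, 0, 0, 0, 0]
}}

```text
time: 12.85
tool_pos: [0.3822, 0.0623, 0.2224]
tool_rot: [3.141, -0.003, 3.077]
contact_force: [-8.7, 0.7, 34.0]
opening: 0.0003
grip_force: 17.2
```

```bash
sed -i 's/(.172,.2,/(.195,.23,/' look.py; python3 look.py 6
```

```text
[0.3822 0.0623 0.2224] [ 3.141e+00 -3.000e-03  3.077e+00] [-8.7  0.7 34. ]
scene
saddle
[284, 221, 13, 15, 114] mean [617.   40.7 125. ] rect [615.2  44. ] [39.5 25. ] 53.6
plate
[224, 186, 29, 36, 461] mean [408.7  55.   84.9] rect [411.   55.2] [80.6 73.6] 44.4
lug
[261, 217, 11, 7, 45] mean [520.1  54.8  85.1] rect [521.5  55. ] [26.1 24.1] 86.4
boss
[285, 204, 10, 9, 63] mean [607.9  44.5 202.2] rect [607.  45.] [24.7 23. ] 87.7
side
saddle
[291, 204, 17, 20, 216] mean [594.8  39.9 124.1] rect [595.4  42.6] [27.6 42.1] 29.3
plate
[201, 245, 28, 44, 463] mean [358.2  54.4  99.1] rect [363.   46.3] [93.  39.3] 87.5
lug
[266, 230, 20, 14, 163] mean [527.9  49.8  84.7] rect [529.8  51.6] [26.2 45.7] 86.6
boss
[296, 181, 10, 9, 76] mean [603.3  42.7 201.5] rect [604.1  43.1] [27.7 20.7] 46.2
```

Emit:
{"fn": "arm_command", "kwargs": {
  "xyz": [
    [0, 0, 3],
    [0, 0, 6],
    [0, 0, 6],
    [0.5, 0, 6],
    [1, 0, 6],
    [2, 0, 6],
    [3, 0, 7],
    [3, -0.2, 7],
    [4, -0.3, 7],
    [4, -0.3, 7],
    [4, -0.2, 7],
    [2, 0, 10],
    [0, 0, 12],
    [0, 0, 12],
    [0, 0, 0],
    [0, 0, 0],
    [0, 0, 0],
    [0, 0, 0],
    [0, 0, 0]
  ],
  "spin": [0, 0, 0, 0, 0, 0, 0, 0, 0, 0, 0, 0, 0, 0, 0, 0, 0, 0, 0]
}}

```text
time: 14.85
tool_pos: [0.4069, 0.061, 0.3228]
tool_rot: [3.142, -0.001, 3.077]
contact_force: [0.1, 0.5, 0.4]
opening: 0.0002
grip_force: 0.0
```

```bash
sed -i 's/(.195,.23,/(.172,.23,/;s/plate=(.035/plate=(.105/' look.py; python3 look.py 7
```

```text
[0.4069 0.061  0.3228] [ 3.142e+00 -1.000e-03  3.077e+00] [0.1 0.5 0.4]
scene
saddle
[283, 218, 18, 23, 146] mean [618.8  41.9 112. ] rect [614.9  38.9] [73.2 24.2] 83.7
plate
[228, 190, 18, 14, 151] mean [406.3  58.3 115.1] rect [407.1  61.6] [47.6 33.3] 80.0
lug
[261, 217, 15, 11, 81] mean [527.8  52.4  85.5] rect [527.3  53.2] [25.2 37.8] 83.9
boss
[286, 210, 9, 8, 54] mean [607.8  47.4 177.2] rect [608.1  47.7] [21.9 25.2] 5.1
side
saddle
[287, 201, 22, 27, 285] mean [594.5  40.8 112.4] rect [601.8  38.2] [40.5 73.2] 2.4
plate
[218, 245, 23, 14, 210] mean [396.6  56.6 116.8] rect [401.6  59.7] [44.9 37. ] 87.4
lug
[266, 230, 20, 14, 162] mean [528.1  49.7  84.6] rect [529.2  51.6] [26.5 45. ] 88.7
boss
[295, 190, 10, 7, 61] mean [603.2  46.  176.6] rect [603.7  45.8] [23.1 21.3] 48.2
```

Emit:
{"fn": "arm_command", "kwargs": {
  "xyz": [
    [0, 0, -12],
    [0, 0, -10],
    [-3, 0, -5],
    [-3, 0.2, -5],
    [-3, 0.3, -5],
    [-3, 0.3, -5],
    [-2.5, 0.2, -5],
    [-2, 0, -5],
    [-2, 0, -5],
    [-1.5, 0, -5],
    [-1, 0, -5],
    [-1, 0, -5],
    [-1, 0, -5],
    [-0.5, 0, -5],
    [0, 0, -5],
    [0, 0, -5],
    [0, 0, -5],
    [0, 0, -2],
    [0, 0, -1],
    [0, 0, 0]
  ],
  "spin": [0, 0, 0, 0, 0, 0, 0, 0, 0, 0, 0, 0, 0, 0, 0, 0, 0, 0, 0, 0]
}}

```text
time: 16.95
tool_pos: [0.3829, 0.0623, 0.2235]
tool_rot: [3.141, -0.001, 3.077]
contact_force: [-3.8, 3.3, 16.1]
opening: 0.0003
grip_force: 8.1
```

Emit:
{"fn": "arm_command", "kwargs": {
  "xyz": [
    [0, 0, -1],
    [0, 0, -0.7],
    [0, 0, 0],
    [0, 0, 0],
    [0, 0, 0],
    [0, 0, 0]
  ],
  "spin": [0, 0, 0, 0, 0, 0]
}}

```text
time: 17.55
tool_pos: [0.3828, 0.0623, 0.2227]
tool_rot: [3.141, -0.0, 3.077]
contact_force: [-7.7, 3.2, 29.7]
opening: 0.0006
grip_force: 15.1
```

```bash
sed -i 's/(.172,.23,/(.195,.23,/' look.py; python3 look.py 8
```

```text
[0.3828 0.0623 0.2227] [ 3.141 -0.     3.077] [-7.7  3.2 29.7]
scene
saddle
[284, 221, 13, 15, 113] mean [617.   40.8 124.7] rect [616.6  42.5] [40.  25.3] 55.2
plate
[224, 185, 24, 22, 198] mean [413.   52.3 127.9] rect [405.4  50.5] [95.6 38.6] 74.7
lug
[261, 217, 11, 7, 44] mean [520.8  54.3  85.2] rect [520.7  55.2] [25.3 23.3] 11.8
boss
[285, 204, 9, 9, 60] mean [607.9  44.8 202.4] rect [607.1  45.7] [21.7 22.7] 73.1
side
saddle
[291, 204, 17, 20, 217] mean [594.8  39.9 123.9] rect [596.   42.4] [26.7 42.3] 25.7
plate
[201, 246, 25, 28, 280] mean [351.8  52.2 127.9] rect [353.7  50.2] [23.9 87.5] 6.8
lug
[266, 230, 20, 15, 164] mean [527.7  49.5  84.6] rect [529.3  50.8] [24.9 44.8] 84.6
boss
[296, 181, 10, 9, 77] mean [603.2  42.6 201.4] rect [604.9  44. ] [25.  20.7] 46.0
```

The handle is on its stop and the arm is up 25 mm, held steady, so I'm handing in.

```bash
python3 -c "
from cell import *
print(hand_in())"
```

```text
the job is handed in; nothing more can be done
None
```

I set the jack under the lift pad, gave it one trial stroke down and back up, then pressed the handle down again and handed the job in while holding it there. The saddle was about 2 mm or less from the pad centre when set, and the pad was about 25 mm up at the end, both by camera. `hand_in()` gave no verdict.

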